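Seat the ejector plate of a vegetable cutter

ROBOT

A 6-joint arm with a two-finger parallel gripper is mounted at the origin on the work surface. World frame = base frame: x ahead of the robot, y to its left, z up, the work surface at z = 0. Lengths are in mm, angles in rad, forces in N, time in s.
With the tool pointing down it reaches from about 350 to 975 mm from the base axis. Payload 7.1 kg.
Tool frame: the origin (TCP) lies on the centre line of the jaws, within the pads' length; the fingertips stand 25 mm ahead of it and the grasp point (between the pads) lies 6 mm ahead of it (ctrl.nose_length is the distance from the TCP to the fingertips, in mm); x points along the fingers, y is the direction in which the jaws open and shut, and the axes are right-handed (so a half turn about x gives the same grasp; the last joint's range is limited). The gripper opens to 88 mm and grips with 3 to 60 N. Pads are 20 mm wide; open, the fingers measure 115 mm over their backs; the gripper's body (75 mm by 178 mm) begins 61 mm behind the grasp point.
Start: joints at [1.281, 0.423, 1.63, -0, 1.089, -0.019], TCP at [167.157, 602.215, 221.275] pointing down, gripper open.
Joint ranges: [-3, 3], [-0.9, 2.11], [0.09, 2.58], [-1.31, 4.45], [0.11, 2.69], [-2.54, 2.54]. Speed limits (rad/s): [2.39, 2.39, 3.01, 3.14, 3.14, 3.14].

INTERFACE

Orientations are given as a rotation vector (axis times angle).
In Python, from workcell import ctrl gives the robot as it stands.
- The arm moves only by the tool arm_command, never from a script. Its argument "deltas" is a list of rows, each a list of 4 numbers: the shift along the tool's x, y, z in m, then the turn about the tool's x in rad. In form: [[tx, ty, tz, yaw], ...]. A call has 1 to 10 rows; each row shifts and turns the pose as measured when the row begins, along the tool's axes as they then stand; what a row does not reach is not made up. A row lasts 1/10 s, in which the tool goes at most 50 mm and 8.59 degrees, less where a joint would pass 70% of its speed; a pose out of reach is approached as far as the arm can. A call is refused whole if a number of a shift passes 0.05 or a number of a turn 0.15, either way. A call with a gripper value outside its range is refused whole. "hand" is the finger opening in m, from 0 to 0.0878, set as the call begins (left out, the last holds). The fingers move at their own pace and stop on an object; the grip force is fixed at half the most. Time passes only in rows, so rows that do not move let the fingers close. It gives the time, the measured TCP pose, the force and the opening at its end, in the units of the state.
- ctrl.get_obs(): the state, without advancing time (a new reading comes with each control period).
- ctrl.get_image(name): name is "scene" or "side" or "wrist"; returns the picture (400x640x3 uint8, red, green, blue); there is no depth.
- ctrl.get_calibration(name): a dict with "fx", "fy", "cx", "cy" (pixels), "R" (3x3) and "t" (3): a world point X has camera coordinates R X + t. Camera axes: x right, y down, z forward; pixel columns grow to the right and rows downward; lengths in mm; the calibration is good to about 2 mm. A picture is of the moment at which its call begins: read the wrist's pose just before it. get_calibration takes no time and is no camera call; for the wrist camera it gives the pose at the moment of the call.
- ctrl.close_job(): hands the job in, once; it reports no verdict.
The state is a dict: "t": time; "qpos": joint angles; "qvel": joint speeds; "joint_torque": joint torques, N m; "ee_pos": TCP position; "orientation": TCP orientation; "ft_force": force on the tool from outside, world axes, zero at the start; "moment": the same for the moment, N m; "width": finger opening in mm.
Only numpy, scipy, OpenCV 4.12 (cv2) and the standard library are available. Lean on these libraries where they do the work, as an engineer would, in place of code of your own. Each camera call takes 0.05 s, during which the arm holds its last target.

TASK

The washed ejector plate of the vegetable cutter is sitting up crooked on the drive pin. With a fingertip against one of its vanes push it round, either way, until its notch drops over the pin, then press its hub down until the plate is fully home and level on the shaft. Do not lift the plate or tip it off the shaft, and leave the pan, the food pusher, the mug and the lidded bowl where they stand.

Things in the scene. Friction and masses are not known exactly. Their poses are not given: they have to be found in the camera images.
- machine: White table-top vegetable cutter, fixed, its lid off: casing 250 mm (x) wide and 110 mm high. Origin on the table under the axis of the round cutting chamber. The casing reaches 252 mm to its -y side (hinge ears 158 mm high, 116 mm from the axis; controls, not used) and 125 mm along x either way. A discharge chute on its +y side, 107 mm wide, reaches 190 mm from the axis.
- chamber_rim (a point): Centre of the top of the chamber's aluminium wall, on the spindle's axis, 156 mm above the table. Wall: inside radius 99 mm, outside 109 mm, open towards the chute. The chamber's floor is 45 mm below this point.
- spindle: Steel drive spindle in the middle of the chamber, fixed: held by its motor brake, it does not turn. Origin on its upright axis at the height of the seat, a shoulder of radius 22 mm on which the plate's underside rests when home. Shaft 30 mm in diameter, its top 26 mm above the seat. Its x axis points to the one drive pin; a red line on the shaft's top runs from the centre towards the pin.
- drive_pin (a point): Centre of the top of the brass drive pin, an upright dowel 10 mm in diameter beside the shaft, 23.5 mm from the spindle's axis, its top (1 mm chamfer) 9 mm above the seat. At first the plate's hub hides it, but the red line on the shaft's top shows its direction.
- seal_top (a point): On the axis, 5 mm above the seat: the height at first of the top of the black rubber seal ring (radius 23 to 31 mm, open at the pin) round the shoulder. The ring gives way, and stays down, only when about 9 N in all press on it, so the plate's weight alone (2 to 3.2 N) does not seat the plate. The point is fixed and does not follow the ring.
- plate: Loose white ejector plate over the shaft, 0.2 to 0.33 kg: disc of radius 90 mm, 5 mm thick. Origin at the centre of its underside, z up, x axis towards its one notch. At first the notch is 0.7 rad or more from the pin, and the plate leans, about 0.08 rad, on pin and seal. It turns with about 1 N on a vane. Once the notch meets the pin the plate drops level onto the seal and turns no further.
- hub_top (a point): Centre of the flat top of the plate's blue hub, 16 mm above the plate's underside. Hub radius 36 mm, bore 33 mm in diameter (1.5 mm play round the shaft). The notch is 13 mm wide, cut right through the hub from the bore to 31 mm from the axis. With the notch over the pin, about 10 N on the hub near the shaft moves it the last 5 mm down onto the seat; the plate's origin is then at the spindle's origin.
- vane1 (a point): Middle of the top edge of the vane 60 degrees anticlockwise (from above) from the notch. Each vane is an upright white radial wall on the disc, 6 mm thick, from 37 to 84 mm from the axis, its top 22 mm above the disc's top face.
- vane2 (a point): Middle of the top edge of the vane 180 degrees from the notch, the same shape.
- vane3 (a point): Middle of the top edge of the vane 300 degrees anticlockwise (from above) from the notch, the same shape.
- pan_mid (a point): Bystander: open steel pan 210 x 150 mm (x, y), 65 mm high, standing on the table beside or below the chute. The point is its centre, half-way up.
- pusher_mid (a point): Bystander: grey plastic food pusher standing on the table, a cylinder 58 mm in diameter with a knob on top, 122 mm high in all. The point is its centre, half-way up.
- mug_mid (a point): Bystander: terracotta-coloured mug on the table, 76 mm in diameter, 82 mm high, with a handle to its +y side. The point is its centre, half-way up.
- soupbowl_mid (a point): Bystander: black lidded soup bowl on the table, 116 mm in diameter, 78 mm high. The point is its centre, half-way up.
Mind the look-alikes: they are no part of the job. There is more than one size of the plate; the job needs the smallest.

How it is judged (in metres and radians):
At the end, for the whole second after the job is handed in: The plate's underside is within 1.5 mm of the seat, its notch over the pin (within 0.2 rad, the play of the notch), centred on the shaft within 3 mm, level within 0.03 rad and at rest (z of plate in the frame of spindle between -0.003 and 0.0015 m and horizontal distance between plate and spindle below 0.003 m and angle between the x axis of plate and the x axis of spindle, either way round below 0.2 rad and angle between plate's own z axis and vertical below 0.03 rad and linear speed of plate below 0.01 m/s); the robot touches nothing.
It fails at once if the plate is lifted (its centre more than 16 mm above the seat) or tipped by more than 0.35 rad (z of plate in the frame of spindle above 0.016 m or angle between plate's own z axis and vertical above 0.35 rad).
It fails at once if the pan is moved by more than 30 mm or tipped (distance of pan_mid from where it was at the start of the episode above 0.03 m or angle between pan_mid's own z axis and vertical above 0.35 rad).
It fails at once if the food pusher is moved by more than 30 mm or tipped (distance of pusher_mid from where it was at the start of the episode above 0.03 m or angle between pusher_mid's own z axis and vertical above 0.35 rad).
It fails at once if the mug is moved by more than 30 mm or tipped (distance of mug_mid from where it was at the start of the episode above 0.03 m or angle between mug_mid's own z axis and vertical above 0.35 rad).
It fails at once if the lidded bowl is moved by more than 30 mm or tipped (distance of soupbowl_mid from where it was at the start of the episode above 0.03 m or angle between soupbowl_mid's own z axis and vertical above 0.35 rad).
It also fails if it takes over 54 s, if anything falls off the work surface, if the arm or the gripper's body presses on something with over 40 N, if the wrist force passes 120 N, or if a joint passes its speed limit or range.

## Working session

There is one attempt and no reset: what is moved stays moved. The work goes in short steps, Python scripts to look and compute and a tool call to move; the robot and the scene stay as the last step left them, time stands still between calls to the robot, and variables do not carry over. Pictures are saved under pics/ and viewed, and the job is handed in when it is done.

Besides the shell and the picture viewer there is one more tool, called after "Request:" as name(argument=value, ...), one argument or row to a line, values as JSON. arm_command: Moves the arm, as the interface text tells. Its arguments: {"type":"object","properties":{"deltas":{"type":"array","items":{"type":"array","items":{"type":"number"}}},"hand":{"type":"number"}},"required":["deltas"]}

```bash
ls; mkdir -p pics; python3 - <<'E'
from workcell import ctrl
import cv2
o=ctrl.get_obs();print({k:o[k] for k in('t','ee_pos','orientation','ft_force','width')})
for n in('scene','side','wrist'):
    print(n,ctrl.get_calibration(n))
    cv2.imwrite(f'pics/{n}0.png',ctrl.get_image(n)[:,:,::-1])
E
```

```text
pics
{'t': 0.0, 'ee_pos': array([167.0126648 , 601.7226167 , 220.54373735]), 'orientation': array([ 0.21142753,  1.56053039, -0.21366114]), 'ft_force': array([-1.38713514,  0.45321158, -0.46620424]), 'width': 87.74291177445244}
scene {'fx': 422.8784260688792, 'fy': 422.8784260688792, 'cx': 323.85940297013474, 'cy': 201.58972820285405, 'R': array([[-0.65945274,  0.75169848,  0.00845436],
       [ 0.49385757,  0.44167733, -0.74901658],
       [-0.56676872, -0.48976578, -0.66249732]]), 't': array([ 291.58770505, -148.22439627, 1317.21747071])}
side {'fx': 432.47666358159586, 'fy': 432.47666358159586, 'cx': 325.3697681043433, 'cy': 201.06601598017355, 'R': array([[ 0.7323634 , -0.68088491,  0.00629124],
       [-0.47301417, -0.51537922, -0.71459209],
       [ 0.48979735,  0.52036525, -0.69951309]]), 't': array([-350.88126952,  330.2473946 , 1079.6808241 ])}
wrist {'fx': 285.2281716891653, 'fy': 285.2281716891653, 'cx': 322.80029891933674, 'cy': 202.55881788008634, 'R': array([[ 0.26681459,  0.96374648, -0.00164406],
       [ 0.92008834, -0.2542194 ,  0.29800999],
       [ 0.28678812, -0.0810261 , -0.95456134]]), 't': array([-623.6239772 ,  -37.9562188 ,  392.39473265])}
```

View pics/scene0.png

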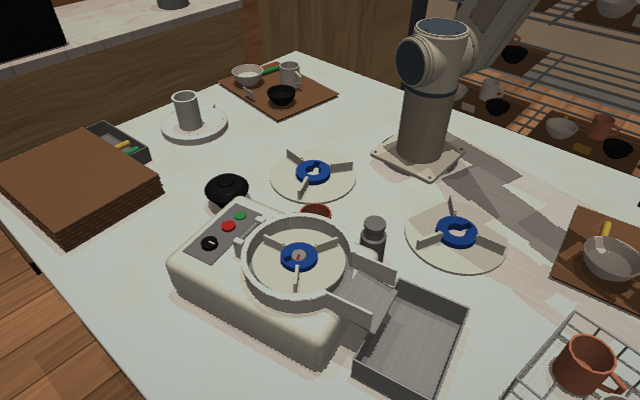

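View pics/side0.png

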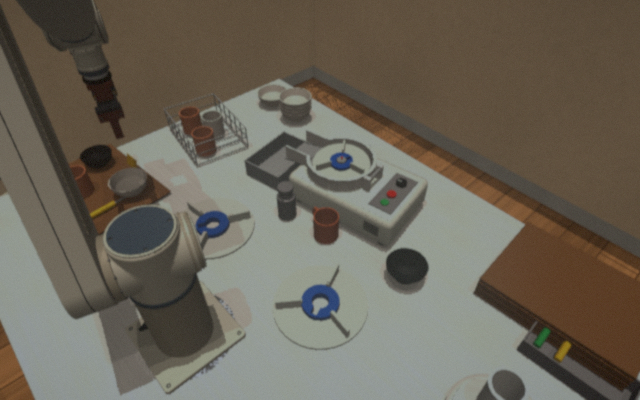

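View pics/wrist0.png

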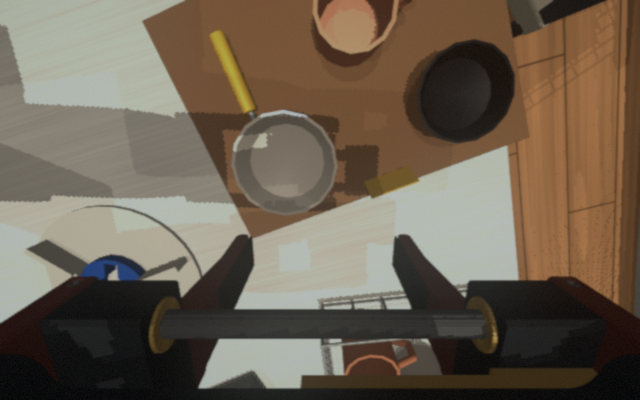

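Three plates could be taken for the wanted one. In scene they are at (299,257) in the chamber, and (313,172) and (456,232) lying on the table. The one in the chamber, over the spindle, is the job's plate. I'll check it in a close crop.

```bash
python3 - <<'E'
import cv2,numpy as np
a=cv2.imread('pics/scene0.png')[205:320,230:370];b=cv2.imread('pics/side0.png')[125:195,290:390]
cv2.imwrite('pics/c1.png',cv2.resize(a,None,fx=5,fy=5,interpolation=cv2.INTER_CUBIC))
cv2.imwrite('pics/c2.png',cv2.resize(b,None,fx=7,fy=7,interpolation=cv2.INTER_CUBIC))
E
```

```text
(no output)
```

View pics/c1.png

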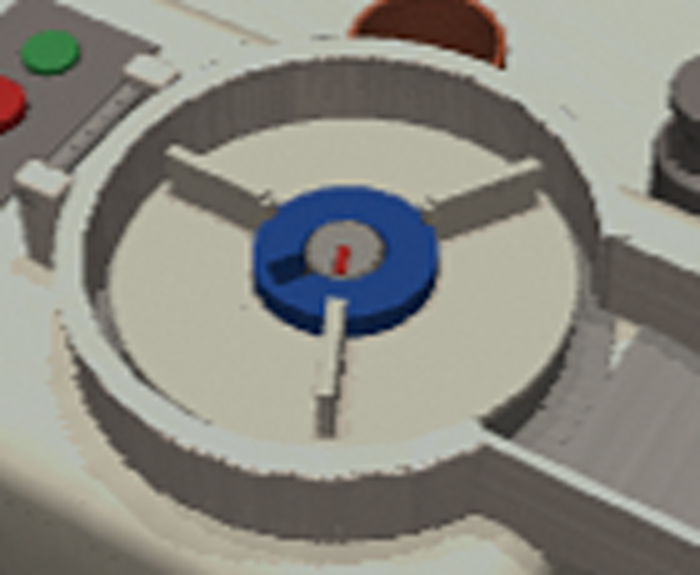

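View pics/c2.png

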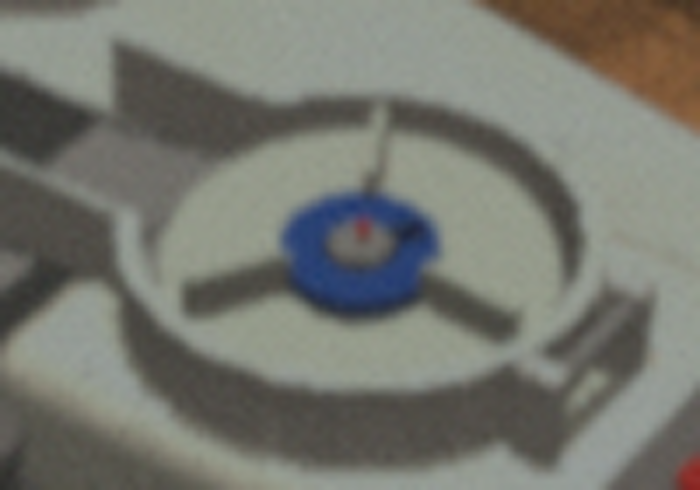

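The crop confirms it. The notch is at scene (287,259), the shaft top at (298.6,254.4), and the red line runs towards the lower vane. Next I triangulate.

```bash
cat > h.py <<'E'
from workcell import ctrl
import cv2,numpy as np
def ray(n,u,v,C=None):
    C=C or ctrl.get_calibration(n);R=np.array(C['R']);t=np.array(C['t'])
    d=R.T@np.array([(u-C['cx'])/C['fx'],(v-C['cy'])/C['fy'],1]);return -R.T@t,d/np.linalg.norm(d)
def plane(n,u,v,z,C=None):
    o,d=ray(n,u,v,C);return o+d*(z-o[2])/d[2]
def tri(rs):
    A=0;b=0
    for o,d in rs:
        P=np.eye(3)-np.outer(d,d);A=A+P;b=b+P@o
    x=np.linalg.solve(A,b);return x,[np.linalg.norm((np.eye(3)-np.outer(d,d))@(x-o)) for o,d in rs]
def proj(n,X,C=None):
    C=C or ctrl.get_calibration(n);p=np.array(C['R'])@X+np.array(C['t']);return np.array([C['fx']*p[0]/p[2]+C['cx'],C['fy']*p[1]/p[2]+C['cy']])
E
python3 - <<'E'
from h import *
S=lambda x,y:(230+x/5-.4,205+y/5-.4)
D=lambda x,y:(290+x/7-.43,125+y/7-.43)
def both(name,a,b):
    x,e=tri([ray('scene',*S(*a)),ray('side',*D(*b))]);print(name,x.round(1),np.round(e,1))
both('shaft',(343,247),(361,240))
both('notch',(285,268),(410,231))
both('vaneA outer',(328,390),(382,105))   # lower in scene
both('vaneB outer(left in scene)',(173,152),(515,325))
both('vaneC outer(right)',(538,165),(187,290))
print(plane('scene',*S(343,247),145),plane('side',*D(361,240),145))
# red
for z in (138,):
  for n,f,a,b in(('scene',S,(345,248),(340,270)),('side',D,(361,240),(363,222))):
    p,q=plane(n,*f(*a),z),plane(n,*f(*b),z);print(n,np.degrees(np.arctan2(*(q-p)[1::-1])))
E
```

```text
shaft [637.6 102.5 149.4] [1.6 1.6]
notch [659.1  92.9 148.5] [1.5 1.5]
vaneA outer [698.9 153.4 164.8] [2.6 2.6]
vaneB outer(left in scene) [646.1  16.6 148.9] [1.6 1.6]
vaneC outer(right) [556.6 129.8 149.8] [3.1 3.1]
[633.76322902 100.86344479 145.        ] [642.69195633 105.10667092 145.        ]
scene 34.032846830208136
side 41.60247805134376
```

```bash
cat >> h.py <<'E'
from scipy.spatial.transform import Rotation as Ro
def tool():
    o=ctrl.get_obs();return o,np.array(o['ee_pos']),Ro.from_rotvec(o['orientation']).as_matrix()
def goto(p,yaxis_deg=None):
    o,e,R=tool();d=R.T@(np.array(p)-e)
    print('t',o['t'],'ee',e.round(1),'F',np.round(o['ft_force'],1),'w',round(o['width'],1),'yaw y-axis',np.degrees(np.arctan2(R[1,1],R[0,1])).round(1),'tooldelta',d.round(1))
    if yaxis_deg is not None:
        r=np.radians(yaxis_deg)-np.arctan2(R[1,1],R[0,1]);r=(r+np.pi)%(2*np.pi)-np.pi;print('turn about x (down => minus)',-r)
    return d
E
python3 - <<'E'
from h import *
o,e,R=tool();print(R.round(3))
C=ctrl.get_calibration('wrist');cc=-C['R'].T@C['t'];print('cam',cc,R.T@(cc-e),R.T@C['R'][2])
print(o['qpos'])
goto([560,120,260])
E
```

```text
[[-0.     0.267  0.964]
 [-0.001  0.964 -0.267]
 [-1.    -0.001 -0.   ]]
cam [ 88.79311398 623.20180786 384.94862689] [-164.26491803   -0.51131292  -81.11488418] [ 9.54555419e-01 -3.01806589e-05  2.98033473e-01]
[ 1.28100562e+00  4.23664295e-01  1.63051276e+00 -2.65730744e-06
  1.08860892e+00 -1.89970263e-02]
t 0.15 ee [167.  601.8 220.7] F [-0.1  0.3  0.2] w 87.9 yaw y-axis 74.5 tooldelta [ -38.9 -359.2  507.5]
```

Request:
arm_command(
  deltas=[
    [-0.007,-0.024,0.04,0],
    [-0.007,-0.024,0.04,0],
    [-0.007,-0.024,0.04,0],
    [-0.007,-0.024,0.04,0],
    [-0.007,-0.024,0.04,0],
    [-0.007,-0.024,0.04,0],
    [-0.007,-0.024,0.04,0],
    [-0.007,-0.024,0.04,0],
    [-0.007,-0.024,0.04,0],
    [-0.007,-0.024,0.04,0],
  ],
  hand=0.0,
)

```text
t: 1.15
ee_pos: [495.4, 254.8, 290.3]
orientation: [0.201, 1.564, -0.208]
ft_force: [-0.4, -0.1, 0.7]
width: 11.2
```

```bash
python3 - <<'E'
from h import *
goto([677,56,290],38)
E
```

```text
t 1.15 ee [495.4 254.8 290.3] F [-0.4 -0.1  0.7] w 11.2 yaw y-axis 75.1 tooldelta [   0.5 -145.3  226.7]
turn about x (down => minus) 0.6471381918011603
```

Request:
arm_command(
  deltas=[
    [0,-0.024,0.038,0],
    [0,-0.024,0.038,0],
    [0,-0.024,0.038,0],
    [0,-0.024,0.038,0],
    [0,-0.024,0.038,0],
    [0,-0.024,0.038,0],
    [0,0,0,0.15],
    [0,0,0,0.15],
    [0,0,0,0.15],
    [0,0,0,0.15],
  ],
)

```text
t: 2.15
ee_pos: [688.2, 39.3, 287.7]
orientation: [0.674, 1.465, -0.683]
ft_force: [-0.7, -0.3, 0.3]
width: 0.4
```

```bash
python3 - <<'E'
from h import *
goto([677,56,290],38)
import pickle
C=ctrl.get_calibration('wrist');im=ctrl.get_image('wrist');pickle.dump(C,open('C1.pkl','wb'))
cv2.imwrite('pics/w1.png',im[:,:,::-1])
E
```

```text
t 2.15 ee [688.2  39.3 287.7] F [-0.7 -0.3  0.3] w 0.4 yaw y-axis 40.3 tooldelta [ -2.3   2.2 -20. ]
turn about x (down => minus) 0.0393742414516467
```

View pics/w1.png

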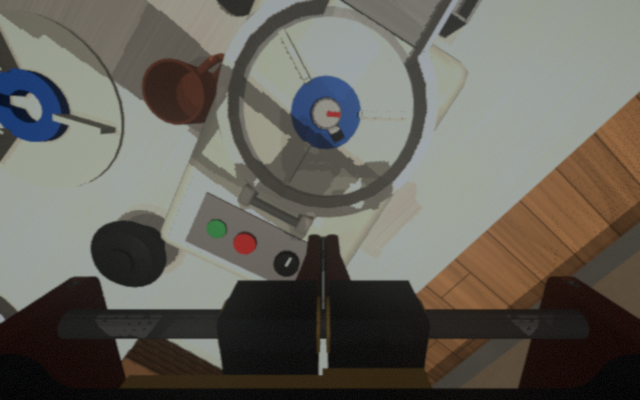

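The wrist view shows the shaft top at (325,113), the red line pointing right to about (338,114), the notch at (336,133) and vane A at (365–410,116). I measure from these.

```bash
python3 - <<'E'
from h import *
import pickle
C=pickle.load(open('C1.pkl','rb'));im=cv2.imread('pics/w1.png')
cr=cv2.resize(im[0:215,215:440],None,fx=3.5,fy=2.79*1.25,interpolation=cv2.INTER_CUBIC)
cr=cv2.resize(im[55:165,265:425],None,fx=5,fy=5,interpolation=cv2.INTER_CUBIC);cv2.imwrite('pics/w1c.png',cr)
hsv=cv2.cvtColor(im,cv2.COLOR_BGR2HSV)
b=cv2.inRange(hsv,(100,120,40),(130,255,255));b[:,:270]=0;b[:,420:]=0;b[200:]=0
c=max(cv2.findContours(b,0,2)[0],key=cv2.contourArea);print('hub',cv2.fitEllipse(c))
r=cv2.inRange(hsv,(0,120,80),(8,255,255))|cv2.inRange(hsv,(172,120,80),(180,255,255));r[:, :300]=0;r[:,360:]=0;r[:90]=0;r[140:]=0
p=cv2.findNonZero(r)[:,0];print('red',p.mean(0),p.min(0),p.max(0))
g=cv2.fitEllipse(c)[0]
for z in(142,149):print('hub centre',plane('wrist',*g,z,C),'shaft',plane('wrist',325,113,z,C))
sh=plane('wrist',325,113,149,C)
q=plane('wrist',*p.mean(0),149,C);print('pin dir',np.degrees(np.arctan2(*(q-sh)[1::-1])))
n=plane('wrist',336,133,144,C);print('notch',np.degrees(np.arctan2(*(n-sh)[1::-1])))
E
```

```text
hub ((327.1485290527344, 110.04183959960938), (62.08879089355469, 69.72618865966797), 148.53590393066406)
red [333.28070175 113.92982456] [327 112] [339 116]
hub centre [636.47538048 106.12133072 142.        ] shaft [636.67323397 102.4634666  142.        ]
hub centre [636.48191992 106.02391918 149.        ] shaft [636.67530614 102.44864484 149.        ]
pin dir 34.17883401321769
notch -19.6233807454578
```

View pics/w1c.png

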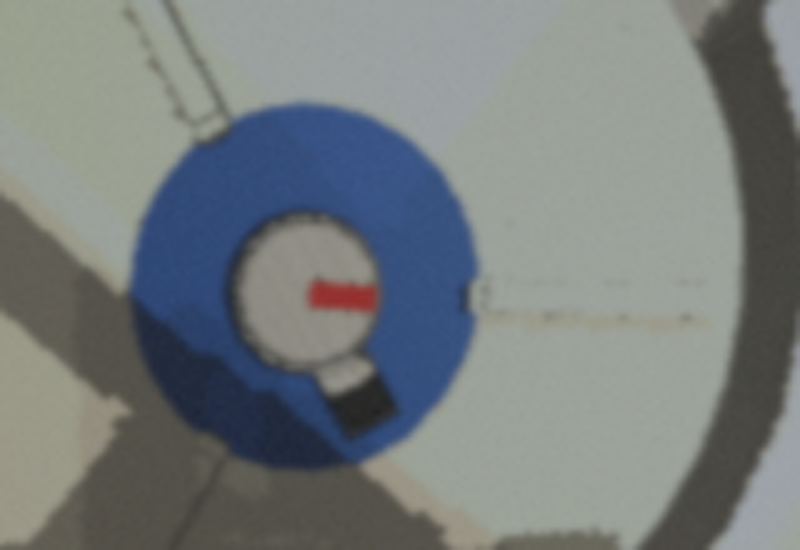

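```bash
python3 - <<'E'
from h import *
goto([701.6,120.2,200],38)
goto([701.6,120.2,172],38)
E
```

```text
t 2.2 ee [688.1  39.3 287.6] F [-0.   0.4  0.5] w 0.4 yaw y-axis 39.8 tooldelta [ 87.3  62.7 -53.4]
turn about x (down => minus) 0.03185545883534591
t 2.2 ee [688.1  39.3 287.6] F [-0.   0.4  0.5] w 0.4 yaw y-axis 39.8 tooldelta [115.3  62.9 -53.4]
turn about x (down => minus) 0.03185545883534591
```

Request:
arm_command(
  deltas=[
    [0.0,0.021,-0.018,0.03],
    [0.01,0.021,-0.018,0],
    [0.02,0.021,-0.018,0],
    [0.03,0,0,0],
    [0.03,0,0,0],
    [0,0,0,0],
  ],
)

```text
t: 2.8
ee_pos: [703.6, 123.5, 194.5]
orientation: [0.691, 1.459, -0.7]
ft_force: [-0.4, -0.0, -0.3]
width: 0.0
```

```bash
python3 - <<'E'
from h import *
goto([701.6,120.2,172],38)
for n in('scene','side'):cv2.imwrite(f'pics/{n}1.png',ctrl.get_image(n)[:,:,::-1])
a=cv2.imread('pics/scene1.png')[185:320,230:390];b=cv2.imread('pics/side1.png')[105:195,290:390]
cv2.imwrite('pics/c3.png',np.hstack([cv2.resize(a,(480,405)),cv2.resize(b,(320,405))]))
E
```

```text
t 2.8 ee [703.6 123.5 194.5] F [-0.4 -0.  -0.3] w 0.0 yaw y-axis 39.0 tooldelta [22.5 -3.5  1.3]
turn about x (down => minus) 0.01667736417410648
```

View pics/c3.png

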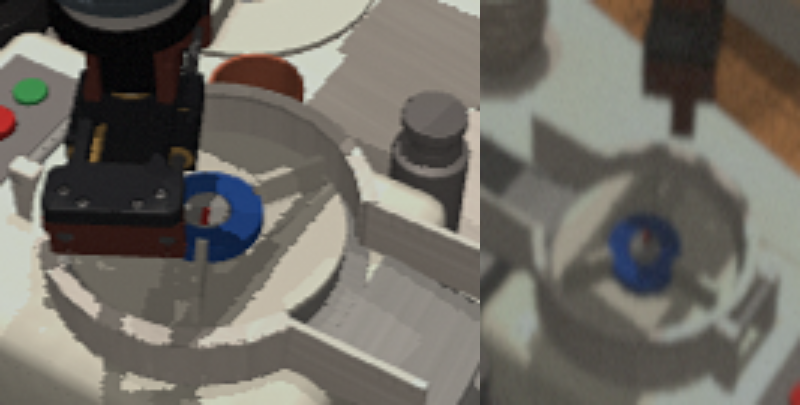

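The finger stands over the sector clockwise of vane A. I go down.

Request:
arm_command(
  deltas=[
    [0.012,-0.003,0.001,0.02],
    [0.01,0,0,0],
    [0.002,0,0,0],
    [0,0,0,0],
  ],
)

```text
t: 3.3
ee_pos: [707.2, 119.8, 178.7]
orientation: [0.714, 1.441, -0.71]
ft_force: [0.6, 0.3, -0.2]
width: 0.5
```

```bash
python3 - <<'E'
from h import *
goto([701.6,120.2,172],38)
E
```

```text
t 3.3 ee [707.2 119.8 178.7] F [ 0.6  0.3 -0.2] w 0.5 yaw y-axis 37.7 tooldelta [ 6.7 -4.3 -3.8]
turn about x (down => minus) -0.006087344829952546
```

Request:
arm_command(
  deltas=[
    [0.006,-0.004,-0.006,0],
    [0.001,0,-0.007,0],
    [0,0,-0.004,0],
    [0,0,0,0],
  ],
)

```text
t: 3.7
ee_pos: [692.8, 131.8, 172.0]
orientation: [0.715, 1.44, -0.709]
ft_force: [-0.2, -0.7, -0.5]
width: 0.4
```

```bash
cat > pol.py <<'E'
from h import *
def pol():
    goto([0,0,172],None)
    o,e,R=tool();a=np.arctan2(R[1,1],R[0,1]);er=np.array([np.cos(a),np.sin(a)]);et=np.array([-er[1],er[0]])
    d=e[:2]-[636.7,102.5];print('radial',d@er,'tang',d@et,'z',e[2])
pol()
E
python3 pol.py
```

```text
t 3.7 ee [692.8 131.8 172. ] F [-0.2 -0.7 -0.5] w 0.4 yaw y-axis 37.6 tooldelta [  -7.5 -629.  -318.7]
radial 62.27423728071837 tang -11.08255800838118 z 172.03578420999642
```

Request:
arm_command(
  deltas=[
    [0,0.001,-0.0065,-0.1],
    [0,0.001,-0.0065,-0.1],
    [0,0.001,-0.0065,-0.1],
    [0,0.001,-0.0065,-0.1],
  ],
)

```text
t: 4.1
ee_pos: [677.1, 153.5, 172.9]
orientation: [0.393, 1.522, -0.389]
ft_force: [-0.5, -0.7, 0.4]
width: 0.3
```

```bash
python3 pol.py; python3 - <<'E'
from h import *
cv2.imwrite('pics/scene2.png',ctrl.get_image('scene')[:,:,::-1]);
cv2.imwrite('pics/side2.png',ctrl.get_image('side')[:,:,::-1])
a=cv2.imread('pics/scene2.png')[205:320,230:390];b=cv2.imread('pics/side2.png')[115:195,290:390]
cv2.imwrite('pics/c4.png',np.hstack([cv2.resize(a,(400,300)),cv2.resize(b,(375,300))]))
E
```

```text
t 4.1 ee [677.1 153.5 172.9] F [-0.5 -0.7  0.4] w 0.3 yaw y-axis 61.4 tooldelta [  -8.  -459.1 -520.8]
radial 64.14511868325249 tang -11.070090205318783 z 172.87452545474193
```

View pics/c4.png

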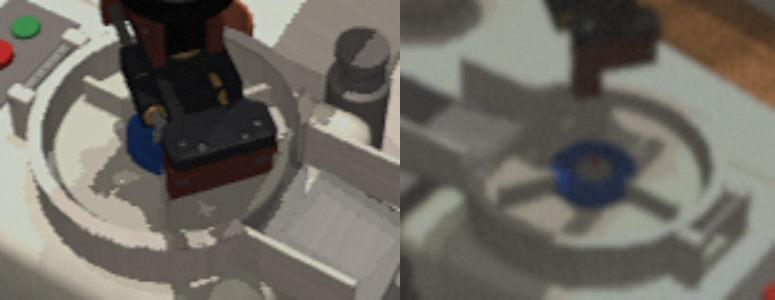

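The plate is turning with the finger, about 24° so far. I continue.

Request:
arm_command(
  deltas=[
    [0.001,0,-0.0065,-0.1],
    [0.0,0,-0.0065,-0.1],
    [0,0,-0.0065,-0.1],
    [0,0,-0.0065,-0.1],
  ],
)

```text
t: 4.6
ee_pos: [653.8, 162.6, 172.3]
orientation: [0.079, 1.554, -0.08]
ft_force: [-0.1, -0.6, 1.4]
width: 0.8
```

```bash
python3 pol.py
```

```text
t 4.6 ee [653.8 162.6 172.3] F [-0.1 -0.6  1.4] w 0.8 yaw y-axis 84.2 tooldelta [  -9.7 -227.8 -633.9]
radial 61.495093452141134 tang -10.892608875012108 z 172.28007487234242
```

Request:
arm_command(
  deltas=[
    [0,0,-0.004,-0.06],
    [0,0,-0.004,-0.06],
    [0,0,-0.004,-0.06],
  ],
)

```text
t: 4.9
ee_pos: [642.1, 162.9, 172.7]
orientation: [-0.063, 1.553, 0.06]
ft_force: [-0.2, 0.1, -0.3]
width: 0.2
```

```bash
python3 pol.py; cat > pic.py <<'E'
from h import *
import sys
k=sys.argv[1]
cv2.imwrite(f'pics/scene{k}.png',ctrl.get_image('scene')[:,:,::-1]);
cv2.imwrite(f'pics/side{k}.png',ctrl.get_image('side')[:,:,::-1])
a=cv2.imread(f'pics/scene{k}.png')[205:320,230:390];b=cv2.imread(f'pics/side{k}.png')[115:195,290:390]
cv2.imwrite(f'pics/m{k}.png',np.hstack([cv2.resize(a,(400,300)),cv2.resize(b,(375,300))]))
E
python3 pic.py 3
```

```text
t 4.9 ee [642.1 162.9 172.7] F [-0.2  0.1 -0.3] w 0.2 yaw y-axis 94.5 tooldelta [ -10.  -112.2 -652.8]
radial 59.76481763662388 tang -10.105239553676812 z 172.67378697772148
```

View pics/m3.png

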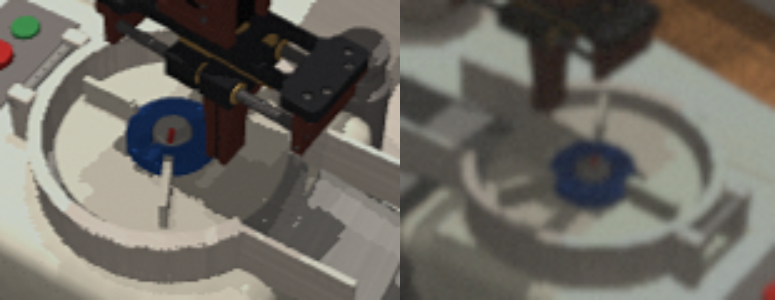

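```bash
python3 - <<'E'
from h import *
cv2.imwrite('pics/z3.png',np.vstack([cv2.resize(cv2.imread(f'pics/scene{k}.png')[205:320,230:390],(417,300),interpolation=2) for k in (2,3)]))
o,e,R=tool();print(ctrl.nose_length)
E
```

```text
25.0
```

View pics/z3.png

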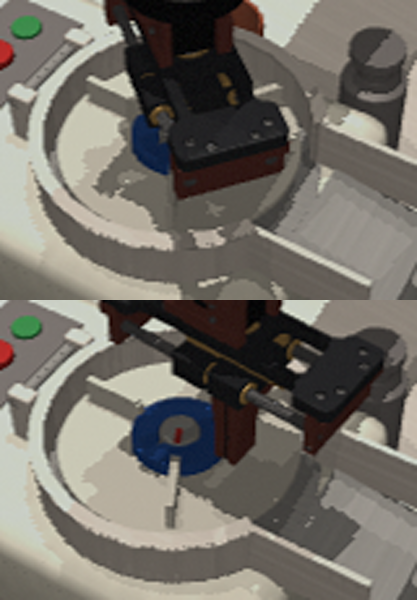

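```bash
python3 - <<'E'
from h import *
o,e,R=tool()
for n in('scene','side'):
  for z in (e[2]-25,):print(n,proj(n,np.array([e[0],e[1],z])).round(1), 'shafttop',proj(n,np.array([636.7,102.5,149.])).round(1))
for n,r in(('scene',(255,285,290,350)),('side',(115,180,300,390))):
  a=cv2.imread(f'pics/{n}3.png')[r[0]:r[1],r[2]:r[3]]
im=cv2.imread('pics/scene3.png')[225:310,270:370];im2=cv2.imread('pics/side3.png')[125:185,300:390]
cv2.imwrite('pics/z4.png',np.vstack([cv2.resize(im,(440,374),interpolation=2)]))
cv2.imwrite('pics/z5.png',cv2.resize(im2,(720,480),interpolation=2))
E
```

```text
scene [319.5 272.5] shafttop [297.7 253.9]
side [328.3 149.9] shafttop [340.4 159.1]
```

View pics/z4.png

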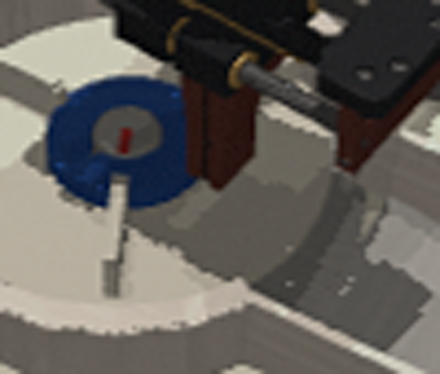

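View pics/z5.png

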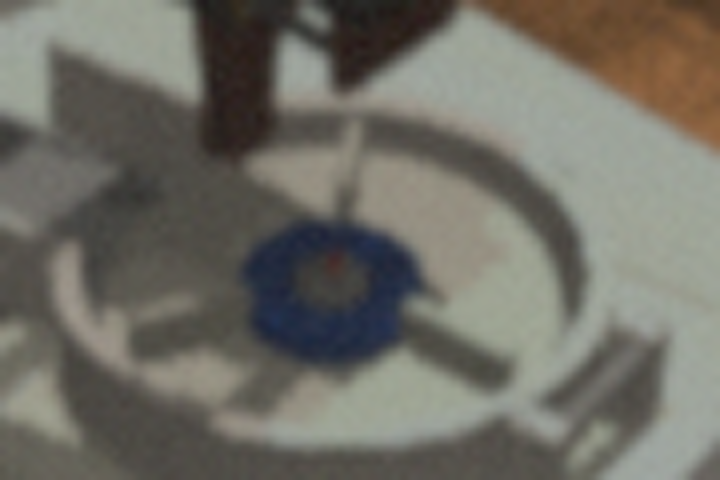

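```bash
python3 - <<'E'
from h import *
# lowest corner visible in each view & tip centre guess
print(tri([ray('scene',319.5,265.5),ray('side',328,143)]))
print(ctrl.get_obs()['ee_pos'])
S=lambda x,y:(270+x/4.4-.4,225+y/4.4-.4); D=lambda x,y:(300+x/8-.4,125+y/8-.4)
print('vaneA outer top',tri([ray('scene',*S(110,262)),ray('side',*D(352,122))]))
# rim height
C=ctrl.get_calibration('wrist');cv2.imwrite('pics/w3.png',ctrl.get_image('wrist')[:,:,::-1])
import pickle;pickle.dump(C,open('C3.pkl','wb'))
E
```

```text
(array([644.1066382 , 165.82224635, 171.8846944 ]), [np.float64(0.7373759561423471), np.float64(0.7373759561424758)])
[641.84364364 162.82818505 172.64755873]
vaneA outer top (array([699.79832403, 154.68857735, 162.55094189]), [np.float64(1.2363083789080167), np.float64(1.2363083789080864)])
```

View pics/w3.png

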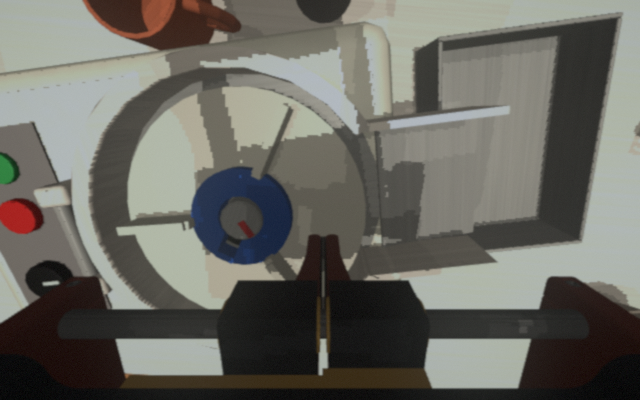

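The finger passed over vane A. Triangulation puts the tip at z≈172, level with the TCP rather than 25 mm below it, and the vane top at ≈162. The plate has not moved. I go back round and come in lower, watching the force.

Request:
arm_command(
  deltas=[
    [-0.008,0,0.008,0.1],
    [0,0,0.008,0.1],
    [0,0,0.008,0.1],
    [0,0,0.008,0.1],
    [0,0,0.008,0.1],
    [0,0,0.008,0.1],
    [0,0,0.008,0.1],
    [0,0,0.008,0.1],
    [0,0,0.008,0.1],
    [0,0,0.008,0.1],
  ],
)

```text
t: 6.05
ee_pos: [718.4, 131.6, 183.0]
orientation: [0.783, 1.409, -0.768]
ft_force: [0.2, 0.2, 0.4]
width: 0.5
```

```bash
python3 pol.py;python3 - <<'E'
from h import *
goto([700.3,121.8,170],38)
E
python3 pic.py 5
```

```text
t 6.05 ee [718.4 131.6 183. ] F [0.2 0.2 0.4] w 0.5 yaw y-axis 32.8 tooldelta [  -3.1 -675.  -279.1]
radial 84.37641889707956 tang -19.874809116526645 z 183.02603364611065
t 6.05 ee [718.4 131.6 183. ] F [0.2 0.2 0.4] w 0.5 yaw y-axis 32.8 tooldelta [ 12.7 -20.7  -1.7]
turn about x (down => minus) -0.08990140412619496
```

View pics/m5.png

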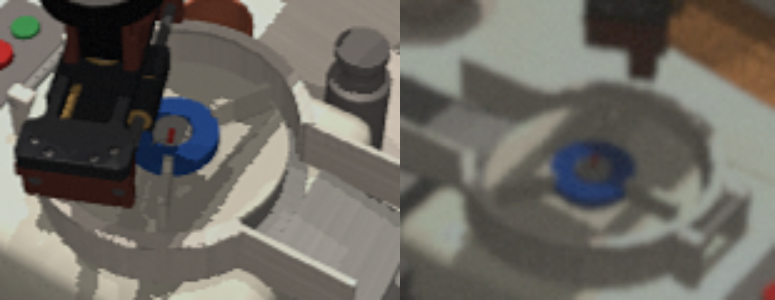

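Request:
arm_command(
  deltas=[
    [0,-0.012,-0.002,-0.05],
    [0.005,-0.009,0,-0.04],
    [0.008,0,0.003,0],
    [0.006,0,0,0],
    [0,0,0,0],
  ],
)

```text
t: 6.65
ee_pos: [702.8, 118.9, 162.5]
orientation: [0.707, 1.435, -0.693]
ft_force: [0.0, 0.3, 0.5]
width: 0.8
```

```bash
python3 pol.py;python3 - <<'E'
from h import *
goto([700.3,121.8,150],38)
E
```

```text
t 6.65 ee [702.8 118.9 162.5] F [0.  0.3 0.5] w 0.8 yaw y-axis 38.5 tooldelta [ -24.1 -623.8 -344. ]
radial 61.91464325046391 tang -28.270361541446874 z 162.50483175179767
t 6.65 ee [702.8 118.9 162.5] F [0.  0.3 0.5] w 0.8 yaw y-axis 38.5 tooldelta [12.4 -0.3 -4. ]
turn about x (down => minus) 0.00849372369992274
```

Request:
arm_command(
  deltas=[
    [0.005,0,0,0],
    [0.004,0,0,0],
    [0.0,0,0,0],
  ],
)

```text
t: 6.95
ee_pos: [703.6, 119.6, 152.5]
orientation: [0.707, 1.435, -0.693]
ft_force: [-0.6, -0.8, 1.0]
width: 0.7
```

```bash
python3 pic.py 6; python3 - <<'E'
from h import *
b=cv2.imread('pics/side6.png')[115:185,300:400]
cv2.imwrite('pics/z6.png',cv2.resize(b,(800,560),interpolation=2))
E
```

```text
(no output)
```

View pics/z6.png

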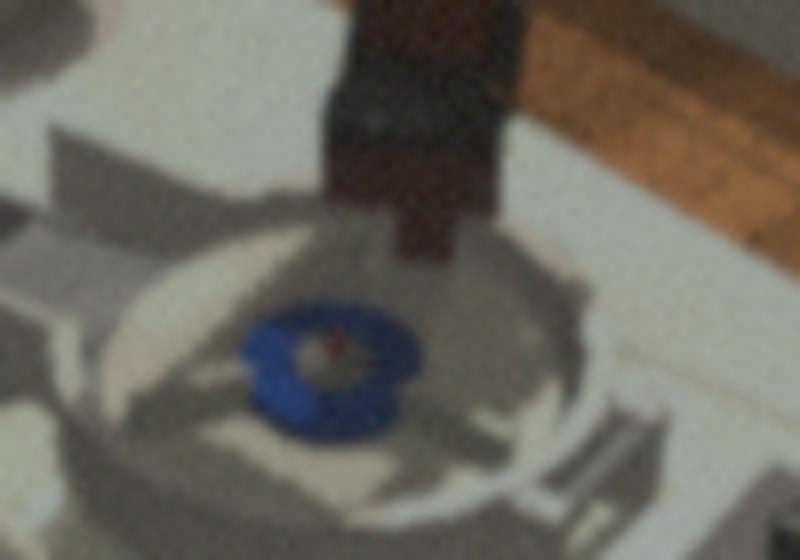

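```bash
python3 - <<'E'
from h import *
o,e,R=tool();print(e,o['ft_force'])
er=np.array([R[0,1],R[1,1],0]);
for z in(125,135,145,152,160):print(z,proj('side',[e[0],e[1],z]).round(1),proj('scene',[e[0],e[1],z]).round(1))
E
```

```text
[703.80264902 119.57032978 153.05183166] [-0.16842144  0.11491562  0.20055402]
125 [351.3 153.6] [279.4 287.9]
135 [351.5 151.1] [279.1 284.5]
145 [351.6 148.6] [278.8 281.1]
152 [351.7 146.9] [278.5 278.6]
160 [351.8 144.9] [278.2 275.8]
```

View pics/m6.png

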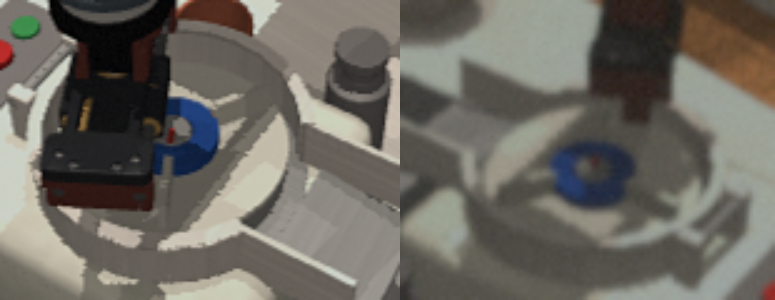

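Side view puts the tip at z≈151, about 11 mm below the vane top and clear of the disc. I lower it 4 mm and push.

Request:
arm_command(
  deltas=[
    [0.005,0,-0.006,0],
    [0,0,-0.006,0],
    [0,0,-0.006,0],
    [0,0,0,0],
  ],
)

```text
t: 7.45
ee_pos: [692.1, 135.1, 148.0]
orientation: [0.708, 1.434, -0.692]
ft_force: [1.0, -0.0, -1.0]
width: 0.6
```

```bash
python3 pol.py
```

```text
t 7.45 ee [692.1 135.1 148. ] F [ 1. -0. -1.] w 0.6 yaw y-axis 38.5 tooldelta [ -39.8 -625.3 -324.3]
radial 63.618620751849875 tang -8.960158077458724 z 147.98110020090454
```

Contact with the vane is showing, about 1 N. I push round.

Request:
arm_command(
  deltas=[
    [0,0,-0.0065,-0.1],
    [0,0,-0.0065,-0.1],
    [0,0,-0.0065,-0.1],
    [0,0,-0.0065,-0.1],
  ],
)

```text
t: 7.85
ee_pos: [674.2, 153.6, 148.8]
orientation: [0.385, 1.511, -0.373]
ft_force: [2.2, 0.3, -0.2]
width: 0.5
```

```bash
python3 pol.py; python3 pic.py 7
```

```text
t 7.85 ee [674.2 153.6 148.8] F [ 2.2  0.3 -0.2] w 0.5 yaw y-axis 62.2 tooldelta [ -41.8 -449.9 -524. ]
radial 62.72255171190533 tang -9.348282927156825 z 148.75657063100377
```

View pics/m7.png

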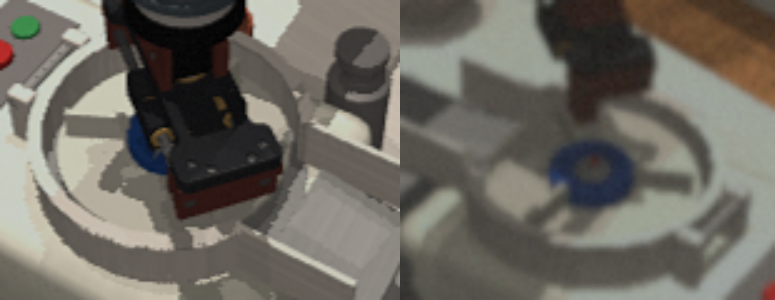

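The plate is now turning: the left vane has swung round. I continue.

Request:
arm_command(
  deltas=[
    [0.001,0.001,-0.0065,-0.1],
    [0,0.001,-0.0065,-0.1],
    [0,0,-0.0065,-0.1],
    [0,0,-0.0065,-0.1],
  ],
)

```text
t: 8.35
ee_pos: [651.7, 163.9, 148.0]
orientation: [0.069, 1.54, -0.067]
ft_force: [0.1, 0.3, -1.1]
width: 0.6
```

```bash
python3 pol.py; python3 pic.py 8
```

```text
t 8.35 ee [651.7 163.9 148. ] F [ 0.1  0.3 -1.1] w 0.6 yaw y-axis 85.0 tooldelta [ -43.4 -219.9 -634. ]
radial 62.48291488599644 tang -9.642854662621783 z 147.99935413637652
```

View pics/m8.png

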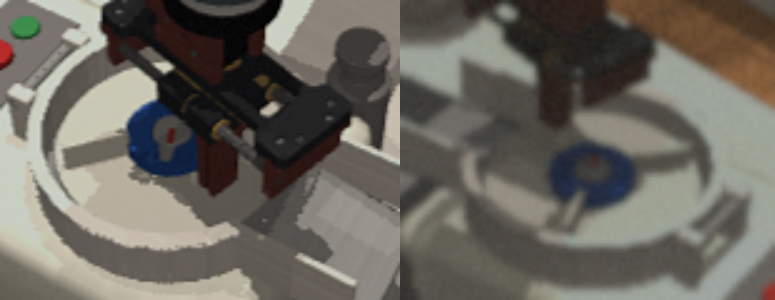

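The notch at (167,155) in the crop is nearly in line with the red line. I make small steps now.

Request:
arm_command(
  deltas=[
    [0,0,-0.004,-0.06],
    [0,0,-0.004,-0.06],
    [0,0,-0.004,-0.06],
  ],
)

```text
t: 8.75
ee_pos: [640.9, 163.9, 148.2]
orientation: [-0.064, 1.539, 0.062]
ft_force: [0.6, 0.5, -0.7]
width: 0.5
```

```bash
python3 pol.py; python3 pic.py 9
```

```text
t 8.75 ee [640.9 163.9 148.2] F [ 0.6  0.5 -0.7] w 0.5 yaw y-axis 94.6 tooldelta [ -43.9 -111.9 -651. ]
radial 60.87908317574577 tang -9.16152338297981 z 148.15468202468531
```

View pics/m9.png

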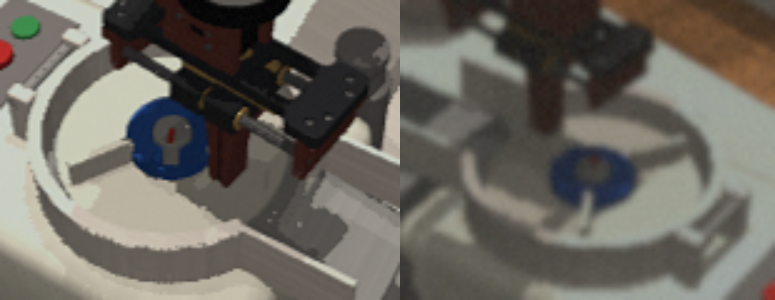

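Request:
arm_command(
  deltas=[
    [0,0,-0.003,-0.04],
    [0,0,-0.003,-0.04],
    [0,0,-0.002,-0.02],
    [0,0,0,0],
  ],
)

```text
t: 9.25
ee_pos: [637.9, 163.8, 149.0]
orientation: [-0.128, 1.527, 0.127]
ft_force: [0.3, 0.9, -0.7]
width: 0.1
```

```bash
python3 pol.py; python3 pic.py 10;  python3 - <<'E'
import cv2
cv2.imwrite('pics/z10.png',cv2.resize(cv2.imread('pics/scene10.png')[220:300,240:360],(780,520),interpolation=2))
E
```

```text
t 9.25 ee [637.9 163.8 149. ] F [ 0.3  0.9 -0.7] w 0.1 yaw y-axis 99.4 tooldelta [ -48.9  -58.  -654.6]
radial 60.30514067739329 tang -11.161567078055592 z 149.0100204205284
```

View pics/z10.png

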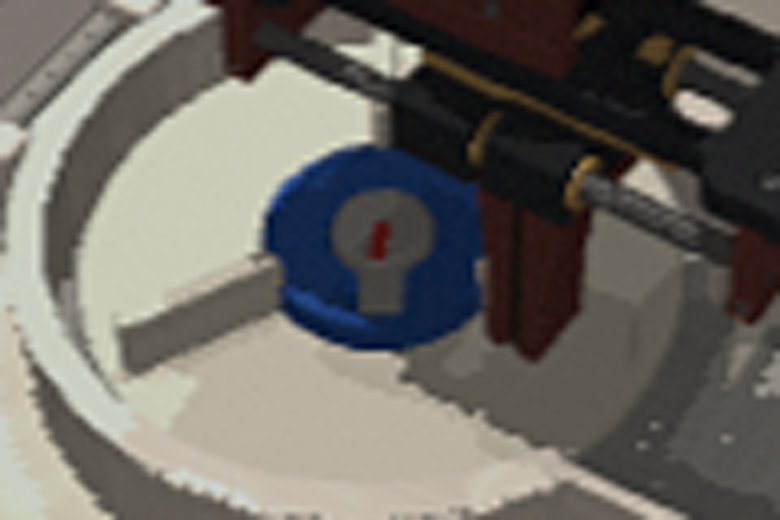

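```bash
python3 - <<'E'
from h import *
S=lambda x,y:(240+x/6.5-.4,220+y/6.5-.4)
s=plane('scene',*S(383,230),149)
for nm,p,z in(('red',(372,258),149),('red mid',(378,240),149),('notch',(378,303),147),('notchL',(358,308),144),('notchR',(402,308),144)):
    q=plane('scene',*S(*p),z);print(nm,(q-s).round(1),np.degrees(np.arctan2(*(q-s)[1::-1])).round(1))
im=cv2.imread('pics/scene10.png');hsv=cv2.cvtColor(im,cv2.COLOR_BGR2HSV)
r=cv2.inRange(hsv,(0,150,60),(8,255,255))|cv2.inRange(hsv,(172,150,60),(180,255,255));r[:,:292]=0;r[:,304:]=0;r[:250]=0;r[:, :][265:]=0
p=cv2.findNonZero(r)[:,0].astype(float);print(len(p),p.mean(0),cv2.fitLine(p.astype(np.float32),2,0,.01,.01).ravel())
b=cv2.inRange(hsv,(100,120,30),(130,255,255));b[:,:270]=0;b[:,330:]=0;b[:235]=0;b[290:]=0
for c in cv2.findContours(b,cv2.RETR_CCOMP,2)[0]:
    if cv2.contourArea(c)>20:print(cv2.boundingRect(c),cv2.contourArea(c))
E
for i in 1;do python3 - <<'E'
from h import *
C=ctrl.get_calibration('wrist');cv2.imwrite('pics/w10.png',ctrl.get_image('wrist')[:,:,::-1])
im=cv2.imread('pics/w10.png')[60:330,80:440];cv2.imwrite('pics/w10c.png',cv2.resize(im,(800,600),interpolation=2))
E
done
```

```text
red [9.9 5.1 0. ] 27.1
red mid [3.8 1.6 0. ] 22.9
notch [19.7 16.8 -2. ] 40.5
notchL [23.1 12.  -5. ] 27.5
notchR [14.7 21.4 -5. ] 55.6
10 [298.  256.7] [ 2.2894448e-01 -9.7343946e-01  2.9800000e+02  2.5670001e+02]
(281, 243, 33, 31) 779.0
(290, 248, 18, 22) 244.0
```

View pics/w10c.png

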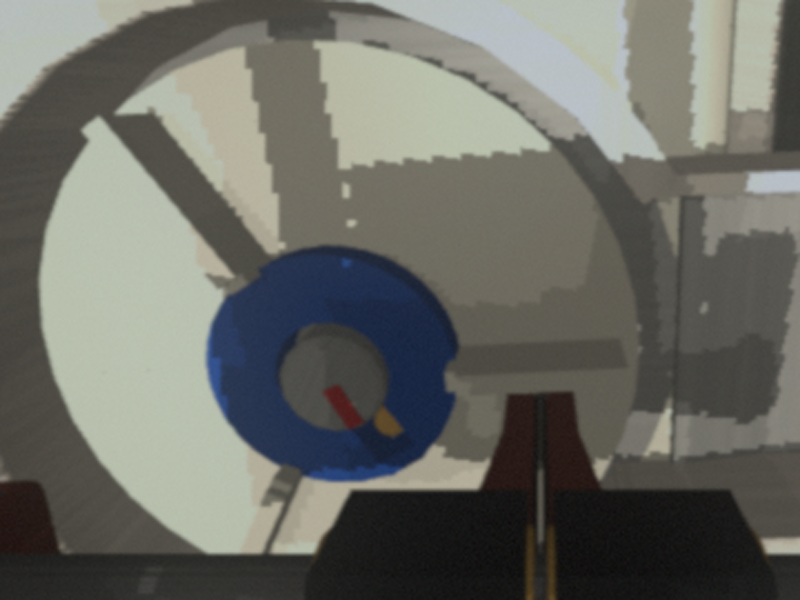

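The brass pin now shows in the notch, at (388,422) in the crop, and the last push was held back (3 mm of 8). I back the finger off, raise it and look.

Request:
arm_command(
  deltas=[
    [0,0,0.01,0],
    [-0.02,0,0.004,0],
    [-0.03,0,0,0],
    [-0.03,0,0,0],
    [-0.02,-0.02,0.02,0],
    [0,0,0,0],
  ],
)

```text
t: 10.0
ee_pos: [672.1, 148.6, 252.5]
orientation: [-0.126, 1.535, 0.122]
ft_force: [-0.3, 0.7, 0.7]
width: 0.7
```

```bash
python3 pol.py; python3 pic.py 11;  python3 - <<'E'
import cv2,pickle
from h import *
C=ctrl.get_calibration('wrist');cv2.imwrite('pics/w11.png',ctrl.get_image('wrist')[:,:,::-1]);pickle.dump(C,open('C11.pkl','wb'))
cv2.imwrite('pics/z11.png',cv2.resize(cv2.imread('pics/side11.png')[130:190,300:390],(720,480),interpolation=2))
E
```

```text
t 10.0 ee [672.1 148.6 252.5] F [-0.3  0.7  0.7] w 0.7 yaw y-axis 99.1 tooldelta [  58.8  -40.4 -689.4]
radial 39.91746284430228 tang -42.231738285309035 z 252.5211766204816
```

View pics/z11.png

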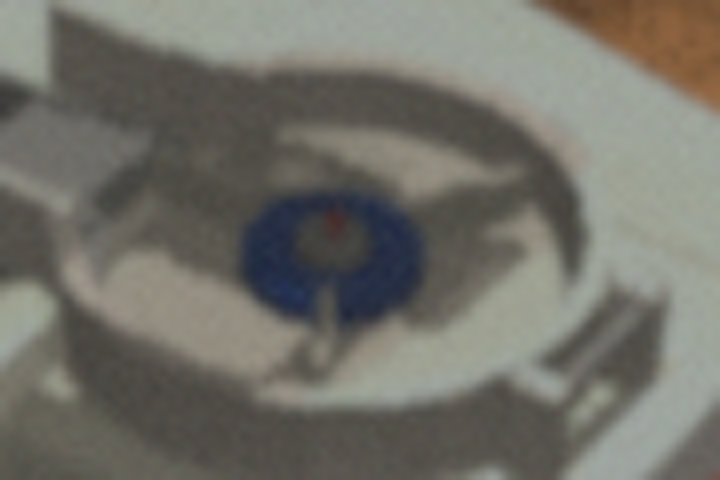

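View pics/w11.png

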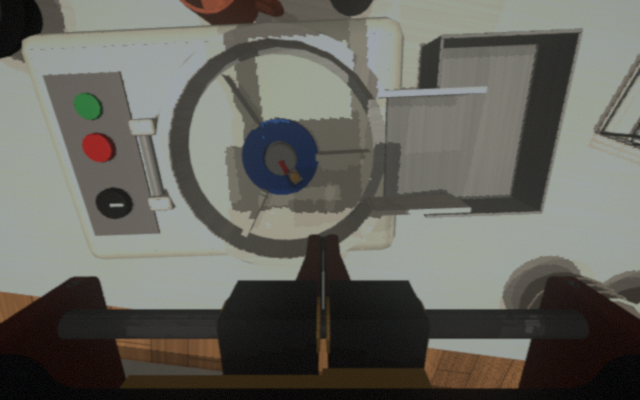

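View pics/m11.png

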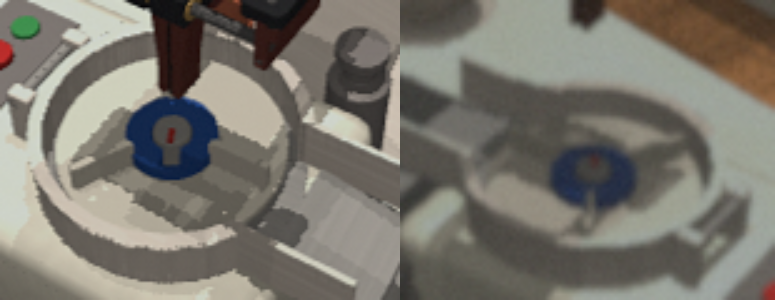

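The notch is over the pin in both views (wrist (293,177)). To press evenly I open the jaws to 42 mm and straddle the shaft, with the jaw axis across the notch (y at 127°), so both tips stand on the hub.

Request:
arm_command(
  deltas=[
    [0,0,0,-0.12],
    [0,0,0,-0.12],
    [0,0,0,-0.12],
    [0,0,0,-0.12],
    [0,0,0,0],
  ],
  hand=0.042,
)

```text
t: 10.65
ee_pos: [661.1, 150.9, 239.3]
orientation: [-0.519, 1.502, 0.51]
ft_force: [0.6, -1.1, 0.1]
width: 36.9
```

```bash
python3 - <<'E'
from h import *
goto([636.7,102.5,185],127)
E
```

```text
t 10.65 ee [661.1 150.9 239.3] F [ 0.6 -1.1  0.1] w 36.9 yaw y-axis 127.7 tooldelta [ 54.2 -23.  -49.1]
turn about x (down => minus) 0.011881852581018482
```

Request:
arm_command(
  deltas=[
    [0.01,-0.011,-0.022,0],
    [0.015,-0.011,-0.022,0],
    [0.012,0,0,0],
    [0.0,0,0,0],
  ],
)

```text
t: 11.05
ee_pos: [636.4, 107.3, 197.3]
orientation: [-0.509, 1.51, 0.503]
ft_force: [-0.4, 0.0, -0.2]
width: 41.7
```

```bash
python3 - <<'E'
from h import *
goto([636.7,102.5,170],127)
E
python3 pic.py 12
```

```text
t 11.05 ee [636.4 107.3 197.3] F [-0.4  0.  -0.2] w 41.7 yaw y-axis 127.1 tooldelta [27.3 -3.9 -2.6]
turn about x (down => minus) 0.0010617174193279233
```

View pics/m12.png

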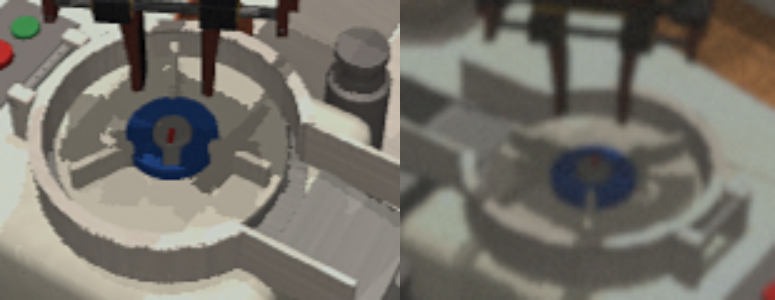

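The two tips show clearly: scene crop (137,90) and (207,95), side crop (561,115) and (624,122). I use them to check where the jaws really are.

```bash
python3 - <<'E'
from h import *
cv2.imwrite('pics/z12.png',np.hstack([cv2.resize(cv2.imread('pics/scene12.png')[205:275,260:340],(400,350),interpolation=2),cv2.resize(cv2.imread('pics/side12.png')[105:175,310:390],(400,350),interpolation=2)]))
E
```

```text
(no output)
```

View pics/z12.png

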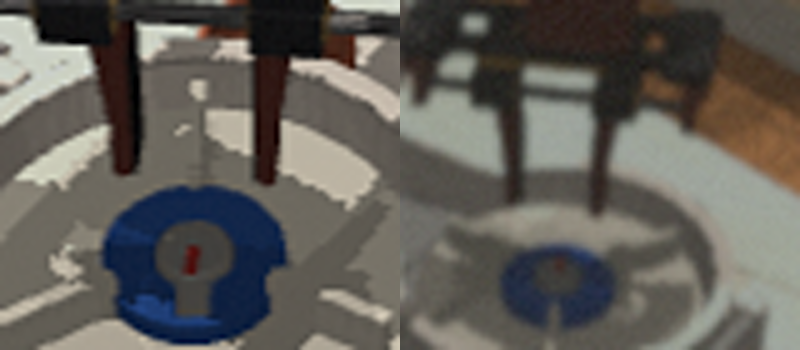

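```bash
python3 - <<'E'
from h import *
S=lambda x,y:(260+x/5-.4,205+y/5-.4); D=lambda x,y:(310+(x-400)/5-.4,105+y/5-.4)
a=tri([ray('scene',*S(122,172)),ray('side',*D(598,212))]);b=tri([ray('scene',*S(266,182)),ray('side',*D(512,200))])
print(a,b,(a[0]+b[0])/2,np.linalg.norm(a[0]-b[0]))
print('shaft',tri([ray('scene',*S(194,250)),ray('side',*D(557,270))]))
print(ctrl.get_obs()['ee_pos'])
E
```

```text
(array([655.82243436,  87.07099992, 194.43030385]), [np.float64(0.8363505107027518), np.float64(0.8363505107027718)]) (array([624.99604159, 130.29749647, 195.17545339]), [np.float64(0.8398097830844484), np.float64(0.8398097830844097)]) [640.40923797 108.68424819 194.80287862] 53.09756814771345
shaft (array([638.31936273, 103.7427066 , 149.23272853]), [np.float64(1.5954909868467877), np.float64(1.59549098684689)])
[637.64201205 107.7896442  199.0000423 ]
```

Request:
arm_command(
  deltas=[
    [0.01,-0.003,-0.004,0],
    [0.014,0,0,0],
    [0.01,0,0,0],
    [0.004,0,0,0],
    [0,0,0,0],
  ],
)

```text
t: 11.65
ee_pos: [637.9, 104.7, 158.5]
orientation: [-0.511, 1.505, 0.504]
ft_force: [-0.3, -0.6, -0.0]
width: 42.2
```

```bash
python3 - <<'E'
from h import *
goto([636.2,102.7,147],127)
E
python3 pic.py 13
python3 - <<'E'
from h import *
cv2.imwrite('pics/z13.png',np.hstack([cv2.resize(cv2.imread('pics/scene13.png')[215:285,260:340],(400,350),interpolation=2),cv2.resize(cv2.imread('pics/side13.png')[115:185,305:385],(400,350),interpolation=2)]))
E
```

```text
t 11.65 ee [637.9 104.7 158.5] F [-0.3 -0.6 -0. ] w 42.2 yaw y-axis 127.2 tooldelta [11.5 -0.5 -2.6]
turn about x (down => minus) 0.003102042241591274
```

View pics/z13.png

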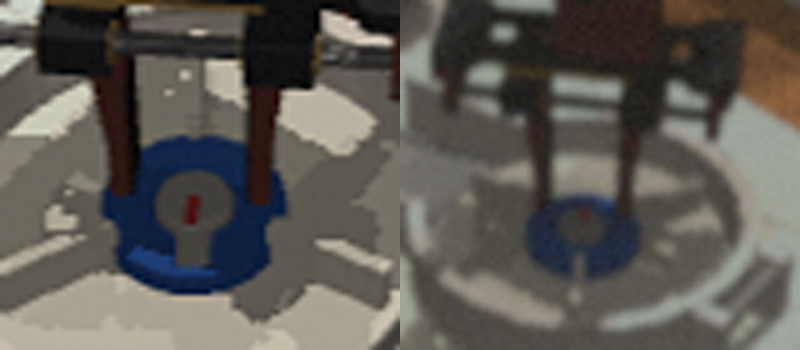

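The tips straddle the shaft just above the hub. I lower slowly until there is force.

Request:
arm_command(
  deltas=[
    [0.004,-0.001,-0.002,0],
    [0.003,0,0,0],
    [0.003,0,0,0],
    [0,0,0,0],
  ],
)

```text
t: 12.15
ee_pos: [638.2, 102.6, 149.9]
orientation: [-0.511, 1.502, 0.503]
ft_force: [0.9, 0.7, 0.4]
width: 41.9
```

```bash
python3 - <<'E'
from h import *
goto([636.2,102.7,147],127)
E
```

```text
t 12.15 ee [638.2 102.6 149.9] F [0.9 0.7 0.4] w 41.9 yaw y-axis 127.2 tooldelta [ 2.8  1.3 -1.5]
turn about x (down => minus) 0.002862673649217218
```

Request:
arm_command(
  deltas=[
    [0.002,0.001,-0.001,0],
    [0.002,0,0,0],
    [0.002,0,0,0],
  ],
)

```text
t: 12.45
ee_pos: [637.1, 102.8, 143.9]
orientation: [-0.511, 1.501, 0.503]
ft_force: [-0.2, 0.2, 0.2]
width: 42.4
```

```bash
python3 - <<'E'
from h import *
goto([636.2,102.7,140],127)
E
```

```text
t 12.45 ee [637.1 102.8 143.9] F [-0.2  0.2  0.2] w 42.4 yaw y-axis 127.2 tooldelta [ 3.9  0.5 -0.8]
turn about x (down => minus) 0.0028262961983305246
```

Request:
arm_command(
  deltas=[
    [0.002,0,-0.001,0],
    [0.002,0,0,0],
    [0,0,0,0],
  ],
)

```text
t: 12.75
ee_pos: [636.5, 102.4, 140.7]
orientation: [-0.511, 1.5, 0.503]
ft_force: [1.0, 0.6, 0.8]
width: 41.8
```

```bash
python3 - <<'E'
from h import *
goto([636.2,102.7,140],127)
E
python3 pic.py 14
python3 - <<'E'
from h import *
cv2.imwrite('pics/z14.png',np.hstack([cv2.resize(cv2.imread('pics/scene14.png')[215:285,260:340],(400,350),interpolation=2),cv2.resize(cv2.imread('pics/side14.png')[115:185,305:385],(400,350),interpolation=2)]))
E
```

```text
t 12.75 ee [636.5 102.4 140.7] F [1.  0.6 0.8] w 41.8 yaw y-axis 127.2 tooldelta [ 0.6  0.5 -0.1]
turn about x (down => minus) 0.0028664532291222677
```

View pics/z14.png

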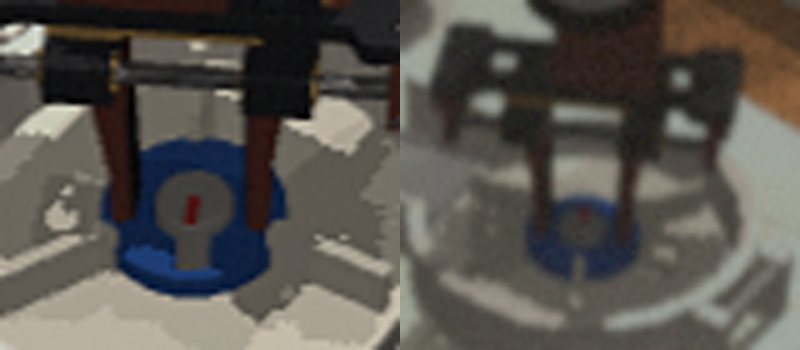

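Request:
arm_command(
  deltas=[
    [0.002,0,0,0],
    [0.002,0,0,0],
  ],
)

```text
t: 13.05
ee_pos: [636.7, 102.5, 137.8]
orientation: [-0.511, 1.499, 0.503]
ft_force: [-2.4, 0.2, 8.1]
width: 42.1
```

Contact, 8 N. I press on.

Request:
arm_command(
  deltas=[
    [0.003,0,0,0],
  ],
)

```text
t: 13.15
ee_pos: [636.8, 102.5, 136.8]
orientation: [-0.511, 1.499, 0.503]
ft_force: [-10.9, -2.5, 33.8]
width: 42.4
```

Request:
arm_command(
  deltas=[
    [0.003,0,0,0],
  ],
)

```text
t: 13.25
ee_pos: [636.8, 102.5, 136.8]
orientation: [-0.511, 1.499, 0.503]
ft_force: [-12.0, -2.5, 33.1]
width: 42.1
```

Request:
arm_command(
  deltas=[
    [0.003,0,0,0],
  ],
)

```text
t: 13.35
ee_pos: [636.8, 102.5, 136.8]
orientation: [-0.511, 1.499, 0.503]
ft_force: [-10.0, -1.9, 24.7]
width: 42.5
```

Hard stop at TCP z 136.8 with about 33 N. I raise and inspect.

Request:
arm_command(
  deltas=[
    [-0.005,0,0,0],
    [-0.015,0,0,0],
    [-0.03,0,0,0],
    [-0.03,0,0,0],
    [-0.03,0.03,0.02,0],
    [0,0.02,0.02,0],
    [0,0,0,0],
  ],
)

```text
t: 14.05
ee_pos: [637.5, 167.4, 254.7]
orientation: [-0.508, 1.498, 0.501]
ft_force: [1.0, -0.1, -0.6]
width: 42.0
```

```bash
python3 pic.py 15
python3 - <<'E'
from h import *
import pickle
goto([636.2,102.7,140],127)
C=ctrl.get_calibration('wrist');cv2.imwrite('pics/w15.png',ctrl.get_image('wrist')[:,:,::-1]);pickle.dump(C,open('C15.pkl','wb'))
r=lambda n,a,b,c,d:cv2.resize(cv2.imread(f'pics/{n}.png')[a:b,c:d],(400,300),interpolation=2)
cv2.imwrite('pics/z15.png',np.vstack([np.hstack([r('scene11',220,295,245,345),r('side11',125,185,303,383)]),np.hstack([r('scene15',220,295,245,345),r('side15',125,185,303,383)])]))
E
```

```text
t 14.15 ee [637.2 165.1 254.1] F [ 0.4 -0.8 -0.2] w 42.0 yaw y-axis 127.0 tooldelta [114.1 -48.3 -39.4]
turn about x (down => minus) -0.0006985240147958649
```

View pics/z15.png

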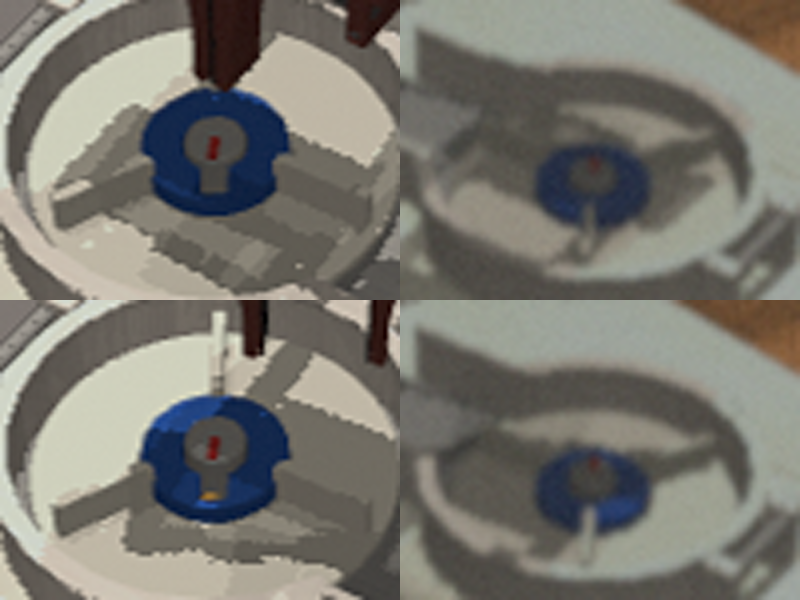

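View pics/w15.png

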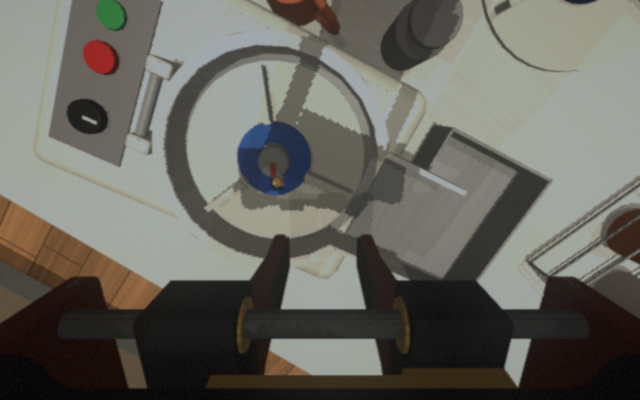

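After the press the brass pin top shows higher in the notch, and the shaft stands further out. I measure heights: blue hub and vane shifts before and after, and vane tops by triangulation.

```bash
python3 - <<'E'
from h import *
def hub(n,k):
    im=cv2.imread(f'pics/{n}{k}.png');hsv=cv2.cvtColor(cv2.resize(im,None,fx=4,fy=4,interpolation=2),cv2.COLOR_BGR2HSV)
    b=cv2.inRange(hsv,(100,110,25),(130,255,255));x0,x1,y0,y1=(270,330,230,290) if n=='scene' else(315,370,140,180)
    m=np.zeros_like(b);m[y0*4:y1*4,x0*4:x1*4]=b[y0*4:y1*4,x0*4:x1*4]
    c=max(cv2.findContours(m,0,2)[0],key=cv2.contourArea);h=cv2.boundingRect(cv2.convexHull(c));return np.array(h)/4,np.array(cv2.fitEllipse(cv2.convexHull(c))[0])/4
for n in('scene','side'):
    for k in(0,11,15):print(n,k,*[x.round(2) for x in hub(n,k)])
ax=np.array([637.9,103.5])
for n in('scene','side'):
  for s in(118,123,128):
   print(n,s,'pred hub top ctr at seat',proj(n,[*ax,s+16]).round(2),'bottom extents')
E
python3 - <<'E'
import sys;sys.path.insert(0,'.')
import os;os.chdir('.')
from h import *
for n,b in(('scene',(235,215,365,300)),('side',(300,125,390,185))):
    cv2.imwrite(f'pics/{n}15z.png',cv2.resize(cv2.imread(f'pics/{n}15.png')[b[1]:b[3],b[0]:b[2]],None,fx=6 if n=='scene' else 8,fy=6 if n=='scene' else 8,interpolation=2))
E
```

```text
scene 0 [280.75 242.5   36.75  29.75] [298.9 257.2]
scene 11 [280.5  242.25  36.75  31.75] [298.78 257.91]
scene 15 [280.5  244.    36.75  31.75] [298.82 259.57]
side 0 [331.   153.25  21.    16.  ] [341.26 161.03]
side 11 [331.5  157.5    7.25  11.  ] [334.95 163.07]
side 15 [342.5  156.75   9.25  13.5 ] [346.47 163.57]
scene 118 pred hub top ctr at seat [297.88 259.7 ] bottom extents
scene 123 pred hub top ctr at seat [297.8  257.98] bottom extents
scene 128 pred hub top ctr at seat [297.71 256.26] bottom extents
side 118 pred hub top ctr at seat [340.29 162.5 ] bottom extents
side 123 pred hub top ctr at seat [340.34 161.25] bottom extents
side 128 pred hub top ctr at seat [340.39 160.  ] bottom extents
```

View pics/scene15z.png

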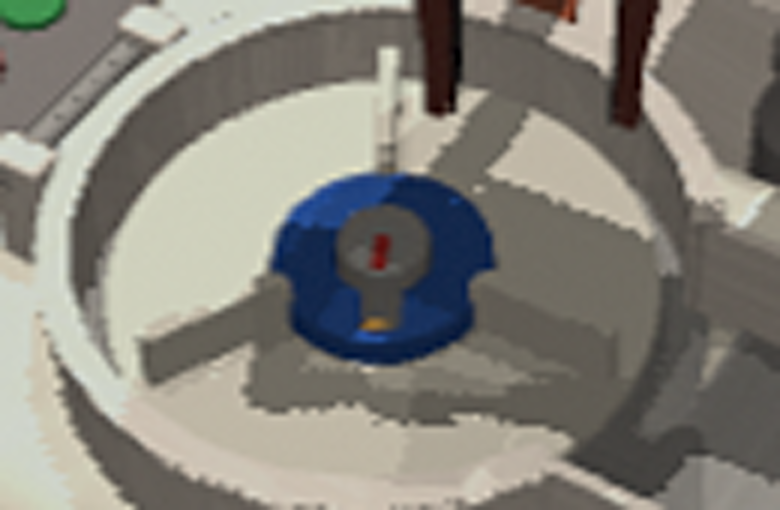

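View pics/side15z.png

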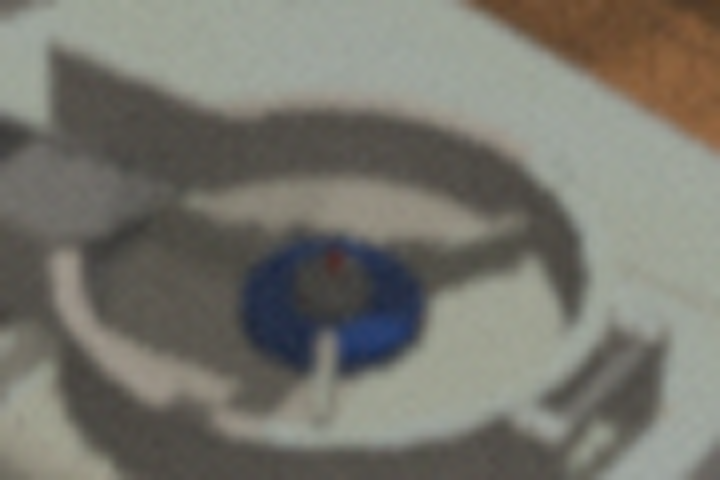

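```bash
python3 - <<'E'
from h import *
S=lambda x,y:(235+x/6-.4,215+y/6-.4); D=lambda x,y:(300+x/8-.4,125+y/8-.4)
for nm,a,b in(('left',(142,342),(527,218)),('top',(388,50),(323,412))):print(nm,tri([ray('scene',*S(*a)),ray('side',*D(*b))]))
# disc-edge/vane: scene-only on home plane z; axis (637.9,103.5), r=84
for ang in (97,217,337):
  for s in (118,123):
    for off in(0,):
      a=np.radians(ang+off);p=proj('scene',[637.9+84*np.cos(a),103.5+84*np.sin(a),s+27]);print(ang,s,((p-[235,215]+.4)*6).round(0))
# vane patch shift 11->15 in scene
g=lambda k:cv2.imread(f'pics/scene{k}.png',0)
for nm,(x,y) in dict(left=(259,272),right=(335,272)).items():
    t=g(11)[y-8:y+9,x-8:x+9];big=cv2.resize(g(15)[y-13:y+14,x-13:x+14],None,fx=4,fy=4,interpolation=2);r=cv2.matchTemplate(big,cv2.resize(t,None,fx=4,fy=4,interpolation=2),5);l=cv2.minMaxLoc(r);print(nm,l[1],np.array(l[3])/4-5)
E
```

```text
left (array([717.7192918 ,  76.30898167, 149.31456277]), [np.float64(2.9811567567180655), np.float64(2.981156756718124)])
top (array([576.55779109,  46.03023222, 150.8237529 ]), [np.float64(2.2680933779915944), np.float64(2.268093377991749)])
97 118 [599. 367.]
97 123 [599. 356.]
217 118 [408.  63.]
217 123 [408.  53.]
337 118 [127. 336.]
337 123 [126. 326.]
left 0.8397313356399536 [0.25 1.5 ]
right 0.54249107837677 [0. 2.]
```

Hub shift in scene is 1.75 px, or 5.1 mm down, equal at its top and bottom edges. The vane tops shifted 1.5 and 2.0 px and stand at 149 and 151 mm, against about 150 expected. So the plate is home and level, and the arm is clear. I hand in.

```bash
python3 - <<'E'
from h import *
print(ctrl.get_obs()['ft_force'].round(1),ctrl.close_job())
E
```

```text
the job is handed in; nothing more can be done
[ 0.2  0.1 -0.5] None
```

I turned the plate in the chamber until its notch dropped over the pin, pressed it home, and handed the job in at about 14 s with the arm clear.

- **Turning:** I pushed one vane anticlockwise by about 60° with the closed fingertips. The last 8 mm push moved only 3 mm, so the plate had met the pin. The wrist picture then showed the brass pin in the notch.
- **Pressing:** I opened the jaws to 42 mm, straddled the shaft and pressed both sides of the hub together. It came to a hard stop at about 33 N, with a sideways reading of about 11 N that I did not explain.
- **Last checks:**
  - The hub moved down about 5.1 mm in the scene view, the same at its top and bottom edges; 5 mm was needed.
  - Two vane tops stood at 149 and 151 mm, against about 150 mm expected. The two vanes tracked between views had moved 1.5 and 2.0 px; the 2.0 px match was a weak one.
  - The pin showed in the notch and the contact force was near zero. I aimed nothing at the pan, pusher, mug or bowl, but did not measure their positions afterwards.
- **What disagreed:**
  - My first push passed over the vane without moving the plate. The fingertips measured about level with the tool point, not 25 mm ahead of it as stated. I went by the camera heights and the force from then on.
  - Rays from the two fixed cameras missed each other by 1 to 3 mm, so levelness is sure only to about 0.02 rad.

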